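Empty the nut mill and hold its burr cap off for cleaning

TASK

The nut mill is due for a clean: lift the clear hopper off it, pour all seven hazelnuts from the hopper into the stoneware canister, and stand the empty hopper upright on the worktop. Then undo the grey burr cap that was under the hopper - nobody remembers whether this mill locks left- or right-handed, so turn it one way and, if it comes up against a stop, the other - and lift it right out, well clear of the mill. Finish with the cap still held up in the gripper so that I can brush out the mill; leave the mug, the brush and the canister lid alone.

Things in the scene. Friction and masses are not known exactly. Their poses are not given: they have to be found in the camera images.
- mill: Electric nut mill, black, fixed to the worktop; 158 long x 110 wide, its flat deck 90 high. Origin at its underside on the axis of the throat (the round front part, 110 diameter); x points back to the motor housing (100 behind the axis), z up. A steel collar on the deck (inner radius 36, outer 39, 4 high) locates the hopper.
- hopper: Clear round cup with a black skirt, standing loose on the deck inside the collar, over the burr cap; 100 high, 150 g. Outer diameter 68 at the foot, 64 at 40 high, 67 at 70 high, 69 at the rim; wall 2.5. Closed floor 42 above its foot; the nuts lie in one layer, up to 62. Origin at the centre of its foot, z up. To empty, it wants a tilt of some 105 degrees or more.
- hopper_rim (a point): Centre of the hopper's mouth, 100 above its foot.
- burr_cap: Grey cap in the mill's throat, 120 g: a flange of 54 diameter lying on the deck, with a bar grip 46 long (its x) and 14 thick (its y), standing 4 to 35 above the deck. Origin at the centre of the flange's underside, z up. Below it a 17 mm plug with two lugs sits under a hidden locking ring. Locked at the start, its bar within 3 degrees of the mill's x axis, with 1.5 mm of vertical play.
- cap_grip (a point): Middle of the cap's bar grip, 20 above the flange's underside. One way the bar turns 2 to 10 degrees to a hard stop; the other way it turns easily, is free from 56 degrees on and meets a stop at 74, so about 65 frees it and it lifts straight out (20 mm clears the throat). A right-handed mill opens anticlockwise seen from above, a left-handed one clockwise; it cannot be seen which this is.
- canister: Beige stoneware canister, open, 149 diameter, 128 high, inner floor 10 above the worktop, mouth about 120 inside. Loose, 620 g. Origin at the centre of its underside, z up.
- canister_lid: Beige stoneware lid, 139 diameter, 36 high, lying on the worktop behind the canister: leave it alone. Origin at the centre of its underside.
- mug: White mug, 88 diameter, 95 high, handle along its -y: leave it alone. Origin at its underside, 19 off the cup's axis toward the handle.
- brush: Orange dish brush, 269 long (its y), 36 wide, 62 high, lying on the worktop: leave it alone. Origin at the centre of its underside.
- nut_0: Hazelnut, brown, 20 long, 18 thick, 10 g, in the hopper at first. Origin at its centre.
- nut_1: Hazelnut, brown, 20 long, 18 thick, 10 g, in the hopper at first. Origin at its centre.
- nut_2: Hazelnut, brown, 20 long, 18 thick, 10 g, in the hopper at first. Origin at its centre.
- nut_3: Hazelnut, brown, 20 long, 18 thick, 10 g, in the hopper at first. Origin at its centre.
- nut_4: Hazelnut, brown, 20 long, 18 thick, 10 g, in the hopper at first. Origin at its centre.
- nut_5: Hazelnut, brown, 20 long, 18 thick, 10 g, in the hopper at first. Origin at its centre.
- nut_6: Hazelnut, brown, 20 long, 18 thick, 10 g, in the hopper at first. Origin at its centre.
Mind the look-alikes: they are no part of the job. What is shaped like the hopper but turquoise is not meant.

How it is judged:
By the outcome, as a careful person would: the job done as asked, in the order asked, and still so for the second after the job is handed in, while the arm keeps its last pose, push and grip.
It also fails if it takes over 72 s, if anything falls off the work surface, if the arm or the gripper's body presses on something with over 40 N, if the wrist force passes 120 N, or if a joint passes its speed limit or range.

ROBOT

A 6-joint arm with a two-finger parallel gripper is mounted at the origin on a cart in front of the work surface, level with it; the furniture and walls round the work are solid. World frame = base frame: x ahead of the robot, y to its left, z up, the work surface at z = 0. Lengths are in m, angles in rad, forces in N, time in s.
With the tool pointing down it reaches from about 0.275 to 0.875 m from the base axis. Payload 12.5 kg.
Tool frame: the origin (TCP) lies at the very end of the fingers, on their centre line; the grasp point (between the pads) lies 19 mm behind it; z points along the fingers, y is the line along which they close (so a half turn about z gives the same grasp; the last joint's range is limited). The gripper opens to 85 mm and grips with 20 to 120 N. Pads are 22 mm wide; open, the fingers measure 114 mm over their backs; the gripper's body (76 mm by 85 mm) begins 54 mm behind the grasp point. The pads swing forward as they close: fully open they stand 13 mm farther back than shut.
Start: joints at [1.145, 0.351, 1.652, -0, 1.139, -0.085], TCP at [0.184, 0.518, 0.231] pointing down, gripper open.
Joint ranges: [-2.75, 2.75], [-0.79, 2.1], [0.01, 2.65], [-1.57, 4.71], [0.07, 3.14], [-2.87, 2.87]. Speed limits (rad/s): [2.22, 2.22, 2.79, 3.14, 3.14, 3.14].

INTERFACE

Orientations are given as a 3x3 rotation matrix whose columns are the frame's x, y, z axes.
In Python, from bench import manip gives the robot as it stands. Calls block until the motion is done:
- manip.move_ptp(position, orientation): joint-space move of the TCP to a pose.
- manip.move_l(position, attitude=None, max_speed=0.15): straight line of the TCP; attitude=None keeps the orientation; max_speed is the mean speed in m/s.
- manip.move_j(angles): joint-space move.
- manip.set_gripper(opening, effort=None): opening from 0.0 (shut) to 1.0 (fully open); effort is the grip in N (None keeps the last); returns when the fingers have stopped.
- manip.dwell(seconds).
- manip.inverse_kinematics(position, orientation): joint angles nearest the present ones, or None.
- manip.grab_frame(name): name is "scene" or "top" or "wrist"; returns (picture, depth): 384x512x3 uint8, red, green, blue; 384x512 float32, m along the optical axis (not along the pixel's ray), 0 where there is no reading.
- manip.get_calibration(name): a dict with "camera_matrix" (3x3 intrinsics, pixels), "R" (3x3) and "t" (3): a world point X has camera coordinates R X + t. Camera axes: x right, y down, z forward; pixel columns grow to the right and rows downward; lengths in m; the calibration is good to about 2 mm. A picture is of the moment at which its call begins: read the wrist's pose just before it. get_calibration takes no time and is no camera call; for the wrist camera it gives the pose at the moment of the call.
A pose or a line that the arm cannot do raises manip.Unreachable and nothing moves.
- manip.sign_off(): hands the job in; it is judged then, once.
Trained networks look in the newest picture that a camera, given by its name, has taken for a name from the list of things; names that differ only in an ending like _2 or _b are one class to them, and where a whole thing is asked for, a point or a joint stands for the part that bears it (a point fixed in the world has none). Each returns a list of dicts, best first, with "confidence" (0 to 1); they miss things now and then, are a little off and sometimes report something else, mostly with a low value. They report only what shows in the picture. A call takes as long as a camera call. They do not tell look-alikes from the thing itself.
- manip.look_for(camera, name): "at" ([x, y, z] in m, in world coordinates, good to about 4 mm: the middle of the surface that is visible of it).
Readings, each from a call of its own:
- manip.current_time(): time.
- manip.current_qpos(): joint angles.
- manip.current_joint_vel(): joint speeds.
- manip.current_joint_torque(): joint torques, N m.
- manip.current_ee_pos(): TCP position.
- manip.current_tcp_rot(): TCP orientation.
- manip.current_force(): force on the tool from outside, world axes, zero at the start.
- manip.current_ft_torque(): the same for the moment, N m.
- manip.current_grip_width(): opening from 0.0 (shut) to 1.0 (fully open).
- manip.current_grip_force(): force on a finger pad.
Only numpy, scipy, OpenCV 4.12 (cv2) and the standard library are available. Lean on these libraries where they do the work, as an engineer would, in place of code of your own. Each camera call takes 0.05 s, during which the arm holds its last target. There are 200 camera calls.

## Working session

There is one attempt and no reset: what is moved stays moved. The work goes in short steps, each a Python script; the robot and the scene stay as the last script left them, time stands still between calls to the robot, and variables do not carry over. Pictures are saved under pics/ and viewed, at most 10 in all, crops included, and the job is handed in when it is done.

```bash
ls; mkdir -p pics
python3 - <<'E'
from bench import manip
import cv2,numpy as np
ims=[]
for c in("scene","top"):
    p,d=manip.grab_frame(c); ims.append(p)
    np.savez(f"{c}.npz",p=p,d=d,**manip.get_calibration(c))
    for n in["mill","hopper","hopper_rim","burr_cap","canister","canister_lid","mug","brush"]+(["nut_0"] if c=="top" else []):
        print(c,n,[(np.round(r["at"],3).tolist(),round(r["confidence"],2)) for r in manip.look_for(c,n)][:4 if n!="nut_0" else 9])
    cv2.imwrite(f"pics/{c}0.png",cv2.resize(p[:,:,::-1],(768,576)))
print(manip.current_time(),manip.current_qpos())
E
```

```text
pics
scene mill [([0.446, 0.053, 0.07], 0.64)]
scene hopper [([0.443, 0.074, 0.153], 0.97), ([0.458, 0.387, 0.066], 0.62), ([0.435, -0.344, 0.069], 0.55)]
scene hopper_rim [([0.444, 0.078, 0.158], 0.77), ([0.454, 0.382, 0.067], 0.65), ([0.431, -0.338, 0.066], 0.63)]
scene burr_cap []
scene canister [([0.429, -0.178, 0.086], 0.75)]
scene canister_lid [([0.592, -0.18, 0.016], 0.6)]
scene mug [([0.628, 0.395, 0.082], 0.72)]
scene brush [([0.507, -0.443, 0.032], 0.83)]
top mill [([0.434, 0.092, 0.091], 0.72)]
top hopper [([0.446, 0.099, 0.154], 0.9), ([0.442, -0.325, 0.053], 0.89), ([0.464, 0.408, 0.051], 0.8)]
top hopper_rim [([0.439, 0.099, 0.155], 0.82), ([0.46, 0.414, 0.05], 0.78), ([0.443, -0.328, 0.051], 0.58)]
top burr_cap []
top canister [([0.458, -0.148, 0.055], 0.79), ([0.607, -0.167, 0.015], 0.34)]
top canister_lid [([0.605, -0.167, 0.016], 0.98), ([0.431, 0.096, 0.093], 0.32)]
top mug [([0.638, 0.393, 0.055], 0.58)]
top brush [([0.516, -0.443, 0.036], 0.72)]
top nut_0 []
0.95 [ 1.14535670e+00  3.50680067e-01  1.65181783e+00  2.56925528e-05
  1.13910527e+00 -8.46388219e-02]
```

View pics/scene0.png

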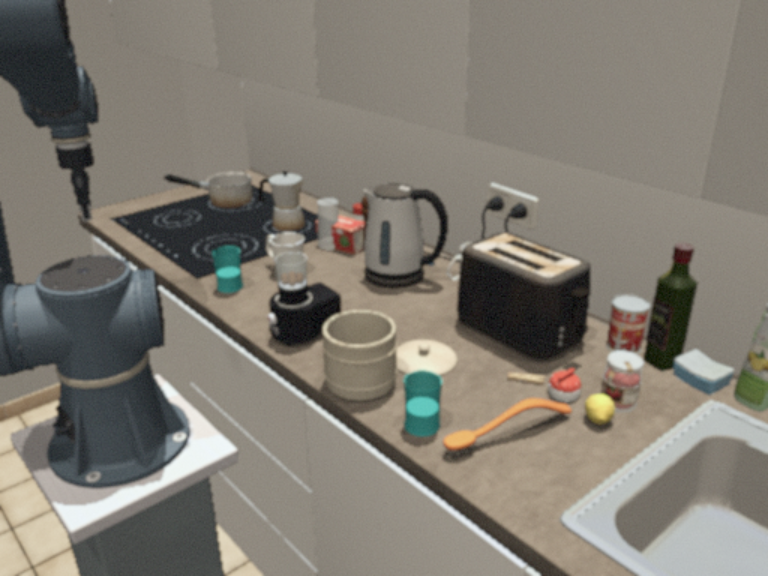

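View pics/top0.png

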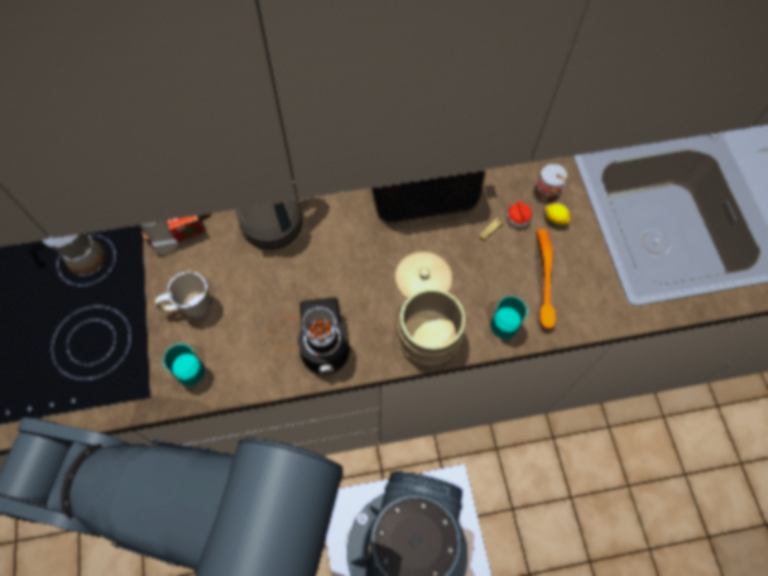

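Candidates for the hopper:
- Clear cup on the mill: scene (292,275), top (322,325).
- Turquoise cups: scene (228,270) and (422,400), top (184,365) and (508,318). These are the look-alikes.

I choose the clear cup on the mill. Next I take the geometry from depth, with one close crop to check that choice.

```bash
cat > h.py <<'E'
import numpy as np,cv2
from scipy.optimize import least_squares
def cloud(f):
    z=np.load(f) if isinstance(f,str) else f
    K,R,t,d=z["camera_matrix"],z["R"],z["t"],z["d"]
    v,u=np.nonzero(d>0); dd=d[v,u]
    c=np.c_[(u-K[0,2])/K[0,0]*dd,(v-K[1,2])/K[1,1]*dd,dd]
    return (c-t)@R, z["p"][v,u].astype(int)
def proj(z,X):
    c=z["R"]@np.array(X)+z["t"]; c=z["camera_matrix"]@c; return c[:2]/c[2]
def circ(P,r=None):
    c0=P.mean(0)
    f=(lambda p:np.hypot(P[:,0]-p[0],P[:,1]-p[1])-(p[2] if r is None else r))
    s=least_squares(f,[*c0,r or .05],loss="soft_l1",f_scale=.002)
    return s.x,np.abs(s.fun).mean()
E
python3 - <<'E'
from h import *
for f in("top","scene"):
    P,C=cloud(f+".npz")
    def sel(c,r,z0,z1): 
        return P[(np.hypot(P[:,0]-c[0],P[:,1]-c[1])<r)&(P[:,2]>z0)&(P[:,2]<z1)]
    Q=sel((.445,-.155),.1,.122,.136); print(f,"can rim",len(Q),circ(Q[:,:2]))
    Q=sel((.445,-.155),.1,.02,.115); print("can wall r74",len(Q))
    h=sel((.44,.09),.13,-.02,.25); print("z hist",np.histogram(h[:,2],np.arange(-.02,.25,.01)))
    Q=sel((.44,.09),.09,.165,.2); print("hop high",len(Q),Q.mean(0) if len(Q) else 0, Q.min(0),Q.max(0))
    if len(Q)>5: print(circ(Q[:,:2],.0335))
    Q=sel((.46,.09),.14,.084,.098); print("deck",Q.min(0),Q.max(0),cv2.minAreaRect((Q[:,:2]*1000).astype(np.float32)))
z=np.load("top.npz"); p=z["p"]; print(proj(z,[.44,.09,.19]))
cr=p[185:265,180:260,::-1]; z=np.load("scene.npz");q=z["p"][160:240,160:240,::-1]
cv2.imwrite("pics/crop.png",cv2.resize(np.hstack([cr,q]),(800,400),interpolation=2))
P,C=cloud("top.npz"); Q=P[(P[:,2]>.3)&(np.abs(P[:,1])<.4)&(P[:,0]>.35)]; print("cabinet",Q.min(0) if len(Q) else 0)
E
```

```text
top can rim 284 (array([ 0.44428388, -0.144193  ,  0.06712283]), np.float64(0.0017099513669496195))
can wall r74 890
z hist (array([  45,  936, 1368,   20,   32,   40,   42,   29,   40,   39,  278,
        374,   27,   20,   24,   47,  148,   79,   42,   52,   64,   34,
          0,    0,    0,    0]), array([-0.02, -0.01,  0.  ,  0.01,  0.02,  0.03,  0.04,  0.05,  0.06,
        0.07,  0.08,  0.09,  0.1 ,  0.11,  0.12,  0.13,  0.14,  0.15,
        0.16,  0.17,  0.18,  0.19,  0.2 ,  0.21,  0.22,  0.23,  0.24]))
hop high 175 [0.45852591 0.09806424 0.18116112] [0.42090276 0.06429548 0.16523421] [0.49020894 0.13089664 0.19549443]
(array([0.45486491, 0.09790324, 0.0335    ]), np.float64(0.0013351347446584458))
deck [0.40103141 0.04323341 0.08401401] [0.55568855 0.15309105 0.09798576] ((477.9435729980469, 96.9295654296875), (109.87030792236328, 153.26956176757812), 86.33595275878906)
scene can rim 294 (array([ 0.44561338, -0.14746359,  0.06706462]), np.float64(0.002266859720360226))
can wall r74 1954
z hist (array([ 78, 616, 369,  81,  94, 106, 131, 126, 141, 130, 334, 177,  61,
        53,  45,  55,  54,  56,  88, 108, 112,   6,   0,   0,   0,   0]), array([-0.02, -0.01,  0.  ,  0.01,  0.02,  0.03,  0.04,  0.05,  0.06,
        0.07,  0.08,  0.09,  0.1 ,  0.11,  0.12,  0.13,  0.14,  0.15,
        0.16,  0.17,  0.18,  0.19,  0.2 ,  0.21,  0.22,  0.23,  0.24]))
hop high 271 [0.45627114 0.09549171 0.178487  ] [0.41882103 0.0593928  0.16513949] [0.49340965 0.13648564 0.19306534]
(array([0.45697085, 0.09632242, 0.0335    ]), np.float64(0.002202424349747147))
deck [0.40108239 0.03932924 0.08409614] [0.55819346 0.15119073 0.09796842] ((478.583251953125, 91.69864654541016), (111.65926361083984, 154.4618682861328), 83.89981079101562)
[215.57916083 219.15993311]
cabinet [ 0.53999094 -0.39998913  0.51824458]
```

View pics/crop.png

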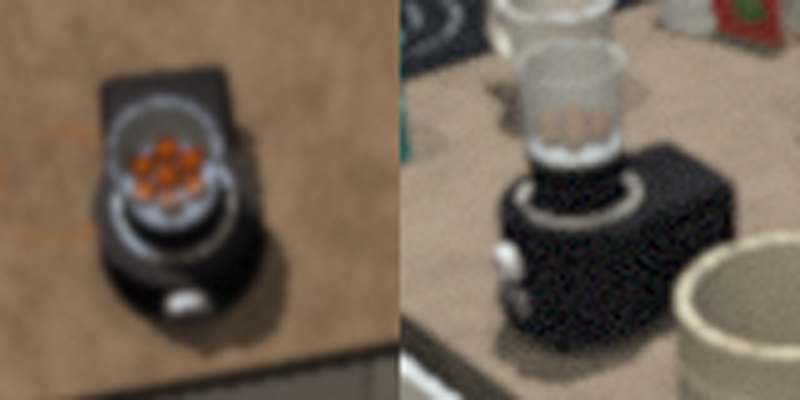

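The crop confirms the choice: the clear cup with brown nuts stands in the collar on the black mill, with its axis near (0.456, 0.097). Next I check which grasp orientations are reachable along the whole chain.

```bash
cat >> h.py <<'E'
from scipy.spatial.transform import Rotation as Ro
def tool(phi,th,s=1):  # azimuth, pitch down (deg), y horizontal
    phi,th=np.radians([phi,th])
    z=np.array([np.cos(th)*np.cos(phi),np.cos(th)*np.sin(phi),-np.sin(th)])
    y=s*np.array([-np.sin(phi),np.cos(phi),0]); return np.c_[np.cross(y,z),y,z]
def tcp(g,R,off=.013): return np.array(g)+off*R[:,2]   # g = wanted pad centre
H=np.array([.456,.097]); CAN=np.array([.445,-.146])
def rx(a): return Ro.from_euler("x",a,degrees=True).as_matrix()
E
python3 - <<'E'
from h import *
from bench import manip
ik=manip.inverse_kinematics
f=lambda q:None if q is None else np.round(q,2).tolist()
for th in(0,15,30,45):
  for phi in(-30,0,12,40):
    for s in(1,-1):
      R=tool(phi,th,s)
      def at(g,R): return ik(tcp(g,R),R)
      back=R[:,2]*.09
      poses=[((*H,.148),R),(np.array([*H,.148])-back,R),((*H,.26),R),((CAN[0],CAN[1]+.065,.215),R),((CAN[0],CAN[1]+.065,.215),rx(60)@R),((CAN[0],CAN[1]+.065,.215),rx(118)@R)]
      R2=tool(phi+20,th,s); poses+=[((.45,.27,.062),R2)]
      q=[at(*p) for p in poses]
      ok=[x is not None for x in q]
      print(th,phi,s,sum(ok),[f(q[i]) for i in(0,3,5,6)] if all(ok) else ok)
E
```

```text
0 -30 1 7 [[0.61, 0.83, 2.3, 4.28, 1.57, 1.57], [-0.01, 0.64, 2.56, 3.66, 1.62, 1.6], [-0.73, 0.21, 2.46, 1.88, 0.91, -2.09], [0.87, 1.06, 2.12, 4.19, 1.59, 1.6]]
0 -30 -1 7 [[0.61, 0.83, 2.3, 4.28, 1.57, -1.58], [-0.01, 0.64, 2.56, 3.66, 1.62, -1.54], [-0.73, 0.21, 2.46, 1.88, 0.91, 1.05], [0.87, 1.06, 2.12, 4.19, 1.59, -1.54]]
0 0 1 6 [True, False, True, True, True, True, True]
0 0 -1 6 [True, False, True, True, True, True, True]
0 12 1 6 [True, False, True, True, True, True, True]
0 12 -1 6 [True, False, True, True, True, True, True]
0 40 1 7 [[-0.41, 0.86, 2.42, 2.02, 1.63, 1.44], [-0.9, 0.64, 2.28, 1.54, 1.58, 1.8], [-0.21, 1.13, 2.37, 3.39, 2.53, -2.43], [0.02, 1.08, 2.21, 2.11, 1.65, 1.44]]
0 40 -1 7 [[-0.41, 0.86, 2.42, 2.02, 1.63, -1.7], [-0.9, 0.64, 2.28, 1.54, 1.58, -1.35], [-0.21, 1.13, 2.37, 3.39, 2.53, 0.71], [0.02, 1.08, 2.21, 2.11, 1.65, -1.7]]
15 -30 1 6 [True, True, True, True, False, True, True]
15 -30 -1 7 [[0.59, 0.63, 2.33, 4.3, 1.23, -1.74], [-0.02, 0.36, 2.55, 3.69, 1.1, -1.7], [-0.85, 0.37, 2.39, 1.66, 1.2, 1.04], [0.85, 0.89, 2.17, 4.19, 1.27, -1.65]]
15 0 1
[... 1505 characters left out ...]
 True, False, True, True, True, True]
45 0 1 6 [True, True, True, True, False, True, True]
45 0 -1 7 [[0.18, 0.25, 2.4, 3.56, 0.31, -1.85], [-0.46, 0.03, 2.38, 1.56, 0.32, -0.33], [-0.86, 0.88, 2.22, 1.58, 1.91, 0.41], [0.5, 0.56, 2.28, 3.37, 0.5, -1.67]]
45 12 1 5 [True, True, True, True, False, False, True]
45 12 -1 7 [[0.05, 0.24, 2.42, 2.76, 0.31, -1.32], [-0.57, 0.06, 2.35, 1.37, 0.53, -0.38], [-0.82, 0.97, 2.21, 1.63, 2.05, 0.19], [0.4, 0.56, 2.29, 2.9, 0.5, -1.48]]
45 40 1 5 [True, True, False, True, True, False, True]
45 40 -1 7 [[-0.2, 0.28, 2.34, 1.63, 0.59, -0.8], [-0.69, 0.18, 2.19, 1.05, 0.93, -0.56], [-0.67, 1.14, 2.11, 1.71, 2.41, -0.26], [0.19, 0.58, 2.22, 1.92, 0.61, -1.11]]
```

Run:
```python
from h import *
from bench import manip
ik=manip.inverse_kinematics
f=lambda q:None if q is None else np.round(q,2).tolist()
for th,phi in((30,0),(30,-10),(30,-20),(20,-10),(38,-12)):
  for s in(-1,1):
    R=tool(phi,th,s); p=(CAN[0],CAN[1]+.058,.215); g=np.array([*H,.15])
    poses=[((.3,.2,.38),R),(g-.085*R[:,2],R),(g,R),((*H,.26),R),(p,R)]+[(p,rx(a)@R) for a in(40,80,118)]
    for y in(10,25): R2=tool(phi+y,th,s); poses+=[((.44,.27,.062),R2)]
    print(th,phi,s,*[f(ik(tcp(*x),x[1])) for x in poses],sep="\n  ")
```

```text
30
  0
  -1
  None
  [0.29, 0.13, 2.64, 3.53, 0.7, -1.73]
  [0.21, 0.39, 2.5, 3.39, 0.8, -1.64]
  [0.21, 0.0, 2.44, 3.64, 0.38, -1.94]
  [-0.56, 0.12, 2.51, 2.28, 0.65, -1.12]
  [-0.81, 0.28, 2.43, 1.78, 1.05, -0.35]
  [-0.9, 0.55, 2.38, 1.7, 1.45, 0.06]
  [-0.88, 0.82, 2.36, 1.79, 1.82, 0.39]
  [0.66, 0.71, 2.33, 3.65, 0.96, -1.63]
  [0.48, 0.71, 2.39, 3.18, 1.0, -1.57]
30
  0
  1
  [0.97, -0.37, 2.34, -1.21, 0.87, 0.1]
  [0.29, 0.13, 2.64, 3.53, 0.7, 1.41]
  [0.21, 0.39, 2.5, 3.39, 0.8, 1.5]
  [0.21, 0.0, 2.44, 3.64, 0.38, 1.2]
  [-0.56, 0.12, 2.51, 2.28, 0.65, 2.02]
  [-0.81, 0.28, 2.43, 1.78, 1.05, 2.79]
  None
  [-0.88, 0.82, 2.36, 1.79, 1.82, -2.75]
  [0.66, 0.71, 2.33, 3.65, 0.96, 1.52]
  [0.48, 0.71, 2.39, 3.18, 1.0, 1.57]
30
  -10
  -1
  None
  [0.51, 0.18, 2.56, 4.05, 0.77, -1.93]
  [0.34, 0.4, 2.46, 3.77, 0.81, -1.76]
  [0.34, 0.04, 2.4, 4.18, 0.52, -2.27]
  [-0.41, 0.11, 2.52, 2.75, 0.56, -1.35]
  [-0.72, 0.18, 2.45, 1.85, 0.84, -0.2]
  [-0.88, 0.43, 2.39, 1.67, 1.29, 0.27]
  [-0.9, 0.71, 2.35, 1.71, 1.66, 0.59]
  [0.75, 0.71, 2.27, 3.96, 0.94, -1.7]
  [0.6, 0.71, 2.36, 3
[... 1976 characters left out ...]
 0.55, -2.3]
  [0.33, 0.32, 2.41, 3.97, 0.58, -1.96]
  [0.33, 0.01, 2.32, 4.66, 0.42, -2.74]
  [-0.37, 0.05, 2.46, 2.69, 0.29, -1.23]
  [-0.71, 0.15, 2.38, 1.57, 0.79, 0.1]
  [-0.89, 0.43, 2.3, 1.5, 1.31, 0.41]
  [-0.91, 0.74, 2.27, 1.58, 1.72, 0.64]
  [0.73, 0.64, 2.24, 4.09, 0.73, -1.84]
  [0.6, 0.62, 2.32, 3.59, 0.73, -1.68]
38
  -12
  1
  [0.98, -0.28, 2.21, -1.0, 1.06, 0.07]
  [0.47, 0.07, 2.48, 4.38, 0.55, 0.84]
  [0.33, 0.32, 2.41, 3.97, 0.58, 1.18]
  [0.33, 0.01, 2.32, 4.66, 0.42, 0.4]
  [-0.37, 0.05, 2.46, 2.69, 0.29, 1.91]
  None
  [-0.89, 0.43, 2.3, 1.5, 1.31, -2.73]
  [-0.91, 0.74, 2.27, 1.58, 1.72, -2.5]
  [0.73, 0.64, 2.24, 4.09, 0.73, 1.3]
  [0.6, 0.62, 2.32, 3.59, 0.73, 1.46]
```

Run:
```python
from h import *
from bench import manip
manip.move_j([1.145,-.1,1.9,1.9,1.14,-.9])
manip.move_j([.65,.1,2.55,3.6,1.14,-1.66])
R=tool(-10,20,-1); g=np.array([*H,.15])
x=tcp(g-.085*R[:,2],R); print(manip.inverse_kinematics(x,R))
manip.move_ptp(x,R)
print(manip.current_time(),manip.current_ee_pos()-x,manip.current_qpos().round(2),manip.current_force())
cal=manip.get_calibration("wrist"); p,d=manip.grab_frame("wrist")
print([(np.round(r["at"],3),round(r["confidence"],2)) for n in("hopper","hopper_rim") for r in manip.look_for("wrist",n)])
z=dict(p=p,d=d,**cal); P,C=cloud(z)
k=(np.hypot(P[:,0]-H[0],P[:,1]-H[1])<.06)
for a,b in((.1,.12),(.12,.135),(.16,.175),(.175,.195)):
    Q=P[k&(P[:,2]>a)&(P[:,2]<b)]; print(a,len(Q),*( circ(Q[:,:2],.0335) if len(Q)>9 else []),Q.min(0) if len(Q) else 0,Q.max(0) if len(Q) else 0)
cv2.imwrite("pics/w1.png",p[:,:,::-1])
```

```text
[ 0.58774392  0.4139792   2.61609816  3.93597709  1.14227113 -1.65538632]
5.6333 [0.00047498 0.00070304 0.0006412 ] [ 0.59  0.41  2.62  3.93  1.14 -1.66] [0.35090172 0.61809561 0.55335997]
[(array([0.429, 0.098, 0.169]), 0.87), (array([0.608, 0.362, 0.06 ]), 0.34), (array([0.428, 0.102, 0.162]), 0.93)]
0.1 1230 [0.45708228 0.09711529 0.0335    ] 0.0003941943515386255 [0.42200435 0.06665921 0.10001434] [0.45676918 0.12950445 0.11999342]
0.12 1048 [0.45747021 0.09702956 0.0335    ] 0.00046155671831552887 [0.42231385 0.0665606  0.12000481] [0.45778964 0.12910137 0.13497237]
0.16 2544 [0.45431278 0.09750543 0.0335    ] 0.001524519036130264 [0.42086861 0.06587187 0.1600056 ] [0.48814163 0.13035657 0.17499212]
0.175 3593 [0.45420442 0.09753076 0.0335    ] 0.0009333919081686983 [0.41975917 0.06367469 0.17500371] [0.48970665 0.13129774 0.19059959]
```

View pics/w1.png

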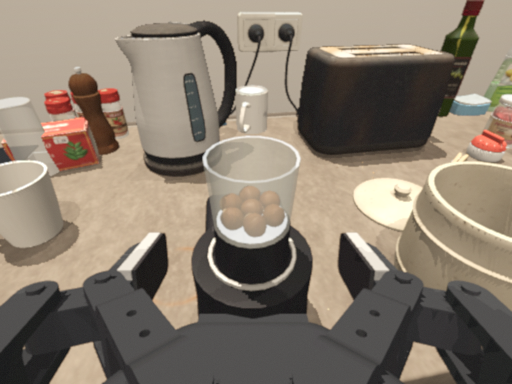

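The wrist view shows the hopper centred at (252,190) between the open fingers with the nuts inside, and the fit agrees within 1–2 mm. I grasp and lift.

Run:
```python
from h import *
from bench import manip
R=tool(-10,20,-1); g=np.array([*H,.15])
manip.move_l(tcp(g,R),max_speed=.12)
print("f",manip.current_force())
manip.set_gripper(0,40)
print("w",manip.current_grip_width(),manip.current_grip_force(),manip.current_force())
manip.move_l(tcp(g+[0,0,.12],R),max_speed=.12)
print("w",manip.current_grip_width(),manip.current_grip_force(),manip.current_force())
p0=(CAN[0],CAN[1]+.058,.27)
manip.move_ptp(tcp(p0,R),R)
print(manip.current_time(),manip.current_qpos().round(2),manip.current_force())
p,d=manip.grab_frame("wrist"); q,_=manip.grab_frame("scene")
P,C=cloud(dict(p=p,d=d,**manip.get_calibration("wrist")))
k=(np.hypot(P[:,0]-CAN[0],P[:,1]-CAN[1])<.1)&(P[:,2]>.12)&(P[:,2]<.136); Q=P[k]
print("can",len(Q),circ(Q[:,:2],.067) if len(Q)>9 else 0)
cv2.imwrite("pics/p2.png",np.hstack([cv2.resize(p,(400,300)),cv2.resize(q,(400,300))])[:,:,::-1])
```

```text
f [-0.30456504 -0.14021212 -0.53852401]
w 0.7632168434990357 43.05879400373669 [-2.44787653 -0.23790119  4.33056885]
w 0.7577174051704139 44.08032100400305 [ 0.36056837 -0.33102664 -2.5496372 ]
9.2167 [-0.43  0.02  2.55  2.75  0.68 -1.35] [ 0.72958928  0.16779963 -2.57739243]
can 833 (array([ 0.44380926, -0.14299046,  0.067     ]), np.float64(0.0014935104481327705))
```

View pics/p2.png

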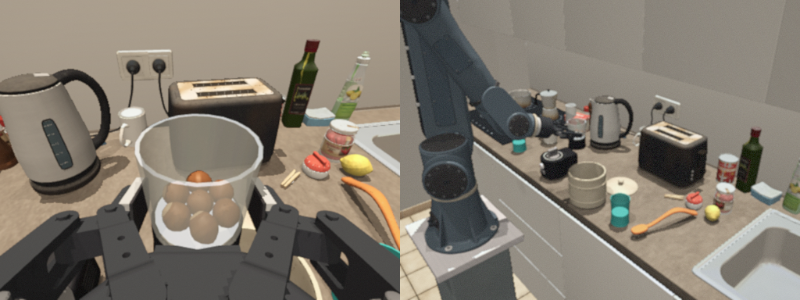

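The hopper is held with all its nuts. Now the pour.

Run:
```python
from h import *
from bench import manip
R=tool(-10,20,-1); p0=np.array([.4445,-.1445+.058,.218])
for a,z in((40,.24),(70,.22)):
    p=p0.copy(); p[2]=z; manip.move_ptp(tcp(p,rx(a)@R),rx(a)@R)
for a in range(78,127,8):
    manip.move_ptp(tcp(p0,rx(a)@R),rx(a)@R)
manip.dwell(.5)
print(manip.current_time(),manip.current_force(),manip.current_grip_width(),manip.current_qpos().round(2))
p,d=manip.grab_frame("wrist"); q,_=manip.grab_frame("top")
print([(np.round(r["at"],3),round(r["confidence"],2)) for c in("top","wrist") for r in manip.look_for(c,"nut_0")])
cv2.imwrite("pics/p3.png",np.hstack([cv2.resize(p,(400,300)),cv2.resize(q[130:310,150:390],(400,300))])[:,:,::-1])
```

```text
12.95 [-0.12478991  0.37289792 -1.78764185] 0.7609113444596356 [-0.87  0.67  2.44  1.89  1.63  0.67]
[]
```

View pics/p3.png

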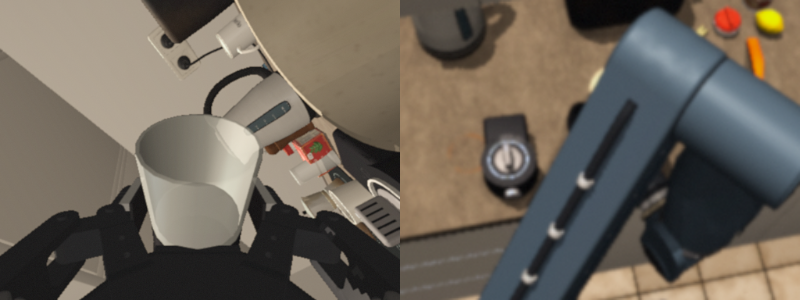

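Run:
```python
from h import *
from bench import manip
R=tool(-10,20,-1); p0=np.array([.4445,-.1445+.058,.225])
for a,z in((80,.23),(40,.25),(0,.28)):
    p=p0.copy(); p[2]=z; manip.move_ptp(tcp(p,rx(a)@R),rx(a)@R)
R2=tool(12,20,-1); b=np.array([.43,.265,.0])
q,_=manip.grab_frame("top"); 
manip.move_ptp(tcp(b+[0,0,.2],R2),R2)
manip.move_l(tcp(b+[0,0,.075],R2),max_speed=.15)
f0=manip.current_force(); print(f0)
for z in np.arange(.070,.054,-.0015):
    manip.move_l(tcp(b+[0,0,z],R2),max_speed=.03)
    if manip.current_force()[2]-f0[2]>2: break
print("z",z,manip.current_force(),manip.current_time())
manip.set_gripper(1.0); 
manip.move_l(tcp(b+[0,0,z]-.095*R2[:,2],R2),max_speed=.15)
print(manip.current_time(),manip.current_qpos().round(2))
p,d=manip.grab_frame("wrist"); q2,_=manip.grab_frame("top")
print([(n,np.round(r["at"],3),round(r["confidence"],2)) for n in("nut_0","burr_cap","cap_grip") for r in manip.look_for("top",n)])
cv2.imwrite("pics/p4.png",np.hstack([cv2.resize(p,(400,300)),cv2.resize(q2[130:310,150:390],(400,300))])[:,:,::-1])
```

```text
[ 0.07412054 -0.30535107 -1.45222173]
z 0.0595 [-1.5377058   0.19686294  4.67974618] 19.6667
20.7917 [ 0.85  0.8   2.54  3.75  1.38 -1.45]
[('burr_cap', array([0.452, 0.1  , 0.096]), 0.52), ('cap_grip', array([0.45 , 0.099, 0.095]), 0.66)]
```

View pics/p4.png

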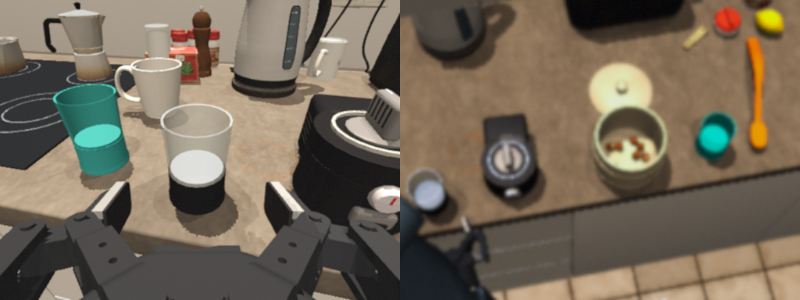

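All nuts are in the canister, seen at top-crop (625,145). The hopper stands upright at (430,190), and the bare cap shows at (512,157). I now look down on the cap.

```bash
cat >> h.py <<'E'
def down(a,s=1): # tool down, y axis at azimuth a+90 deg (bar along azimuth a)
    a=np.radians(a); y=s*np.array([-np.sin(a),np.cos(a),0]); z=np.array([0,0,-1.]); return np.c_[np.cross(y,z),y,z]
E
python3 - <<'E'
from h import *
from bench import manip
x=manip.current_ee_pos(); manip.move_l(x+[-.03,0,.16],max_speed=.2)
c=[.44,.097,.27]
for s in(1,-1):
    print(s,[None if (q:=manip.inverse_kinematics([.456,.097,.12],down(a,s))) is None else q.round(2).tolist() for a in(-75,-35,0,35,75)])
best=min((1,-1),key=lambda s:abs(manip.inverse_kinematics(c,down(0,s))[5])); print(best)
R=down(0,best); manip.move_ptp(c,R)
print(manip.current_time(),manip.current_qpos().round(2))
cal=manip.get_calibration("wrist"); p,d=manip.grab_frame("wrist")
np.savez("w5.npz",p=p,d=d,**cal)
for n in("burr_cap","cap_grip"): print(n,[(np.round(r["at"],3),round(r["confidence"],2)) for r in manip.look_for("wrist",n)])
P,C=cloud("w5.npz"); k=np.hypot(P[:,0]-.456,P[:,1]-.097)<.032
Q=P[k&(P[:,2]>.112)&(P[:,2]<.135)]; print(len(Q),Q.mean(0),np.median(Q[:,2]),cv2.minAreaRect((Q[:,:2]*1000).astype(np.float32)))
Q=P[(np.hypot(P[:,0]-.48,P[:,1]-.097)<.13)&(P[:,2]>.08)&(P[:,2]<.1)]; print("deck",cv2.minAreaRect((Q[:,:2]*1000).astype(np.float32)),np.median(Q[:,2]))
cv2.imwrite("pics/w5.png",p[:,:,::-1])
E
```

```text
1 [[0.11, 0.36, 1.96, -0.0, 0.82, -0.15], [0.11, 0.36, 1.96, -0.0, 0.82, -0.85], [0.11, 0.36, 1.96, -0.0, 0.82, -1.46], [0.11, 0.36, 1.96, -0.0, 0.82, -2.07], [0.11, 0.36, 1.96, -0.0, 0.82, -2.77]]
-1 [None, [0.11, 0.36, 1.96, -0.0, 0.82, 2.29], [0.11, 0.36, 1.96, -0.0, 0.82, 1.68], [0.11, 0.36, 1.96, -0.0, 0.82, 1.07], [0.11, 0.36, 1.96, -0.0, 0.82, 0.37]]
1
25.45 [ 0.11  0.12  1.85  0.    1.17 -1.46]
burr_cap [(array([0.453, 0.103, 0.095]), 0.76)]
cap_grip [(array([0.457, 0.1  , 0.094]), 0.79), (array([ 0.445, -0.146,  0.073]), 0.16)]
562 [0.45369272 0.09740918 0.12358294] 0.12404857832794097 ((455.1227722167969, 97.38799285888672), (14.415454864501953, 45.26892852783203), 87.85425567626953)
deck ((477.1131286621094, 95.70454406738281), (109.24917602539062, 152.9312286376953), 85.80774688720703) 0.09008158991725562
```

View pics/w5.png

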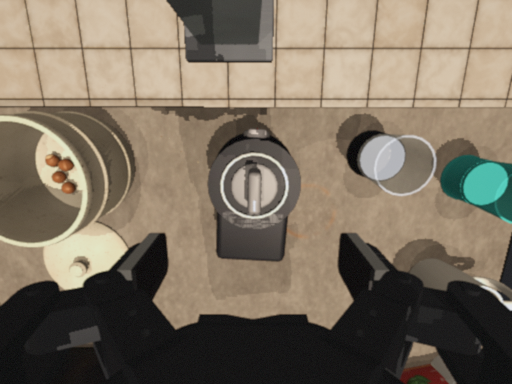

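The bar is at (252,190) in the wrist view, centre (0.455, 0.097), azimuth −2.2°. Its top is at 0.124 m, as expected. I grip it and try anticlockwise first.

Run:
```python
from h import *
from bench import manip
c=np.array([.4552,.0974,.0975]); a0=-2.2
manip.set_gripper(.55)
manip.move_ptp(c+[0,0,.06],down(a0))
manip.move_l(c,max_speed=.1); print("f",manip.current_force())
manip.set_gripper(0,70); f0=manip.current_force(); t0=manip.current_ft_torque()
print("w",manip.current_grip_width(),manip.current_grip_force(),f0,t0)
def yaw():
    R=manip.current_tcp_rot(); return np.degrees(np.arctan2(-R[0,1],R[1,1]))
for a in np.arange(2,17,2.):
    manip.move_ptp(c,down(a0+a))
    t=manip.current_ft_torque()-t0; f=manip.current_force()-f0
    print(a,round(yaw()-a0,2),t.round(2),f.round(1))
    if abs(t[2])>.8: break
print(manip.current_time(),manip.current_qpos().round(2),manip.current_grip_width())
```

```text
f [0.47217702 0.22463827 0.61239051]
w 0.1539122339167007 68.94759178161621 [-0.00656374 -0.87690613  6.0744502 ] [-0.11442501  0.02395649 -0.06067614]
2.0 2.02 [0.32 0.08 0.16] [0.2 2.  0.6]
4.0 4.01 [0.67 0.24 0.08] [-1.3  3.6  0.5]
6.0 6.0 [1.   0.33 0.09] [-2.4  6.2  2.1]
8.0 7.98 [1.42 0.46 0.12] [-3.2  7.3  3. ]
10.0 9.96 [ 1.56  0.61 -0.11] [-3.3  8.5  2.3]
12.0 11.92 [ 1.6   0.59 -0.43] [-3.4  9.6  3.2]
14.0 13.85 [ 1.47  0.6  -0.96] [-3.3  9.3  3. ]
29.4917 [ 0.11  0.4   1.98  0.    0.76 -1.66] 0.15112519372939318
```

There is a hard stop at about 10° (moment rising steadily), so the mill is left-handed. I turn it clockwise.

Run:
```python
from h import *
from bench import manip
c=np.array([.4549,.0976,.0975]); a0=-2.2
def yaw():
    R=manip.current_tcp_rot(); return np.degrees(np.arctan2(-R[0,1],R[1,1]))
manip.move_ptp(c,down(a0)); t0=manip.current_ft_torque(); print(t0.round(2),manip.current_force().round(1))
for a in (-5,-10,-15,-20,-30,-40,-50,-58,-62,-65):
    manip.move_ptp(c,down(a0+a))
    t=manip.current_ft_torque()-t0
    print(a,round(yaw()-a0,2),t.round(2),manip.current_force().round(1))
    if abs(t[2])>.9: break
print(manip.current_time(),manip.current_qpos().round(2),manip.current_grip_width())
```

```text
[ 0.03  0.05 -0.05] [0.5 0.  6. ]
-5 -5.04 [-0.05 -0.05 -0.09] [-0.6 -0.4  6.9]
-10 -10.04 [-0.05 -0.03 -0.03] [ 0.1 -0.3  6.4]
-15 -15.05 [-0.01 -0.07 -0.08] [0.4 0.3 6.9]
-20 -20.05 [-0.06  0.01 -0.07] [-0.2  0.3  6.1]
-30 -30.06 [-0.04 -0.04 -0.08] [-0.6 -0.3  7.2]
-40 -40.0 [ 0.03  0.02 -0.04] [0.8 1.  6.5]
-50 -50.0 [-0.01 -0.07 -0.1 ] [ 0.6 -0.4  6.8]
-58 -58.01 [ 0.13 -0.21 -0.05] [0.4 3.2 5.5]
-62 -62.0 [ 0.19 -0.25  0.  ] [1.2 1.2 5.5]
-65 -64.98 [ 0.29 -0.28 -0.01] [1.6 1.4 6.1]
32.4667 [ 0.11  0.4   1.98  0.    0.76 -0.29] 0.15086251241490486
```

Run:
```python
from h import *
from bench import manip
c=np.array([.4549,.0976,.0975]); ok=True
for dz in(.002,.004,.007,.012,.022):
    manip.move_l(c+[0,0,dz],max_speed=.04); f=manip.current_force(); print(dz,f.round(1),manip.current_ft_torque().round(2))
    if f[2]<-15: ok=False; break
if ok:
    manip.move_l(c+[0,0,.17],max_speed=.12); manip.dwell(.3)
    print(manip.current_force(),manip.current_grip_width(),manip.current_grip_force(),manip.current_time())
p,_=manip.grab_frame("wrist"); q,_=manip.grab_frame("scene"); t,_=manip.grab_frame("top")
for cam,n in(("top","hopper"),("scene","burr_cap"),("wrist","burr_cap"),("top","nut_0")): print(cam,n,[(np.round(r["at"],3),round(r["confidence"],2)) for r in manip.look_for(cam,n)])
r=lambda im:cv2.resize(im,(400,300))
cv2.imwrite("pics/p6.png",np.vstack([np.hstack([r(p),r(q[110:290,120:360])]),np.hstack([r(t[130:310,150:390]),r(q)])])[:,:,::-1])
```

```text
0.002 [2.3 4.5 1.9] [ 0.75 -0.24  0.08]
0.004 [1.3 4.5 0.8] [ 0.91 -0.22 -0.04]
0.007 [1.9 6.1 1.5] [ 1.   -0.22 -0.03]
0.012 [0.9 4.6 2.7] [ 0.89 -0.19  0.  ]
0.022 [-0.6  0.5 -0.3] [-0.04  0.01 -0.03]
[0.20063859 0.70808309 0.20364842] 0.15087859015099592 69.05280947685242 35.575
top hopper [(array([ 0.444, -0.325,  0.055]), 0.76), (array([0.432, 0.265, 0.048]), 0.75), (array([0.463, 0.41 , 0.049]), 0.72)]
scene burr_cap [(array([0.619, 0.358, 0.068]), 0.66), (array([0.453, 0.08 , 0.262]), 0.44), (array([ 0.594, -0.179,  0.014]), 0.29)]
wrist burr_cap [(array([0.454, 0.113, 0.288]), 0.69)]
top nut_0 []
```

View pics/p6.png

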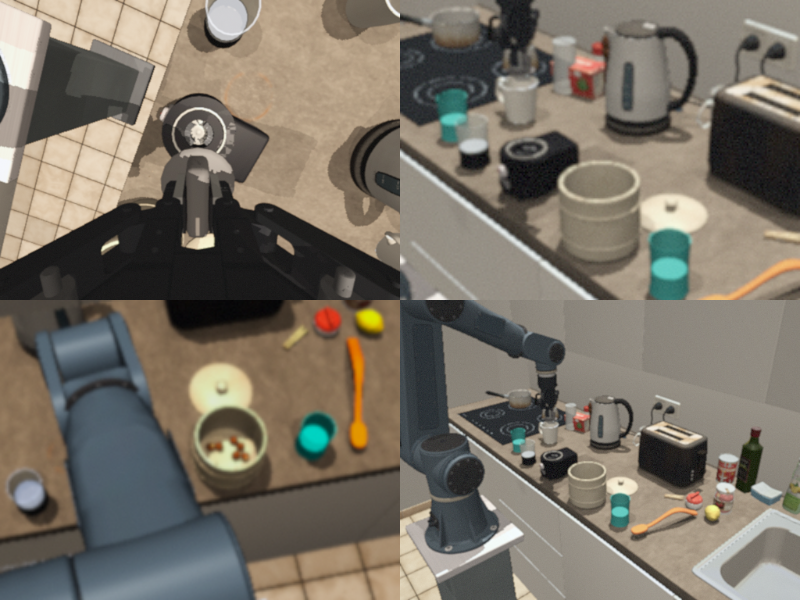

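Wrist view: the cap is in the fingers at (195,190) and the open throat is visible at (198,130). I move it aside so the mill can be reached, count the nuts, and then hand in.

Run:
```python
from h import *
from bench import manip
manip.move_l([.44,-.02,.31],max_speed=.12); manip.dwell(.3)
print(manip.current_force(),manip.current_grip_width(),manip.current_grip_force(),manip.current_time())
p,_=manip.grab_frame("wrist"); t,_=manip.grab_frame("top")
cv2.imwrite("pics/p7.png",np.hstack([cv2.resize(p,(400,400)),cv2.resize(t[190:250,255:315],(400,400),interpolation=2)])[:,:,::-1])
```

```text
[ 0.59883022 -0.54165062 -0.83291375] 0.14586811763985588 69.05111074447632 37.425
```

View pics/p7.png

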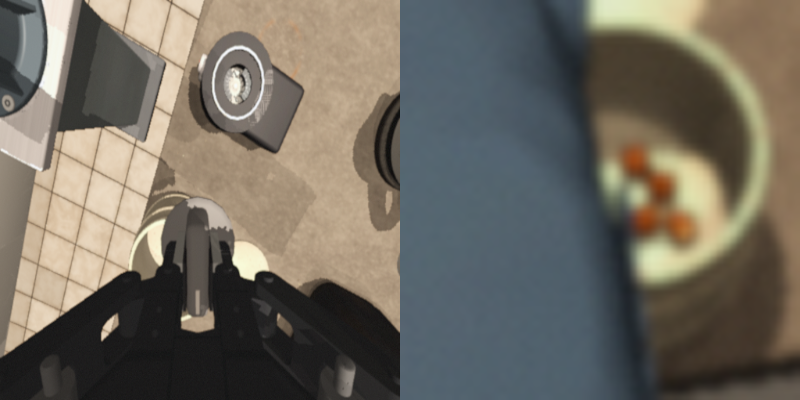

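The cap is held, the throat is open, the hopper stands empty and no stray nuts show. The arm hides part of the canister here. I hand in.

```bash
python3 -c "
from bench import manip
print(manip.sign_off())"
```

```text
the job is handed in; nothing more can be done
None
```

I handed the job in after about 37 s of robot time: the nuts are in the canister, the empty hopper stands upright on the worktop, and the burr cap (this mill turned out to be left-handed) is held up in the gripper beside the open mill. I never got a clear count of all seven nuts in the canister; I judged the pour complete from the empty hopper, its drop in weight and no stray nuts in view.

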